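# Put a guitar brace in the hinged press

## Task

Lay the long spruce brace flat on the bed of the brace press, on its narrow edge as it lies now, between the two pairs of small dowels and between the end stops. Then swing the open press lid over by its handle bar and lower it gently all the way down onto its stop blocks: its hinge is free, so do not let it drop. Leave everything else on the bench where it is.

Things in the scene. Friction and masses are not known exactly. Their poses are not given: they have to be found in the camera images.
- brace_c (a point): Centre (half-way up) of the brace to be pressed: a plain pale spruce bar 200 mm long (its x axis), 14 mm wide (y) and 20 mm tall (z), about 50 g, lying loose on the bench on its 14 mm wide edge. It is the long one of the two bars; its two ends are alike.
- nest (a point): Middle of the brace's place, on the top face of the press bed (30 mm above the bench), z up; axes parallel to the press. The brace lies here along x, its centre 10 mm above this point. Two pairs of dowels (14 mm dia, standing 14 mm above the bed) at x = -60 and +60 mm, y = +-16.5 mm, leave 19 mm for the 14 mm bar; two end stops (12 mm high) leave 220 mm for its length. Between the dowel pairs the bed is bare, so fingers have room at the brace's middle.
- press: The press: a plywood bed 250 mm (x) by 230 mm (y) by 30 mm high fixed to the bench, origin on the bench; the bed spans y = -95 to +135 mm. Its lid is hinged along x on the +y side. Two stop blocks, 22.5 mm high, stand on the bed near y = -68 mm (x = +-105 mm).
- flap_hinge (a point): Middle of the lid's hinge axis, which runs along x of the press, 58.5 mm above the bench, at y = +110 mm of the press.
- flap (a joint): Angle of the lid: 0 = level, shut, resting on its stop blocks (underside 52.5 mm above the bench, 2.5 mm over a seated brace); 1.57 = upright; 2.05 = leaning back on its open props, where it starts. It swings freely: left alone it falls shut below 1.57 and falls open above it. Lid: plywood 210 x 160 x 12 mm, about 0.4 kg with its handle.
- flap_bar (a point): Middle of the lid's handle, a fixed round wooden bar 14 mm in diameter along the hinge direction (x of the press), 210 mm from the hinge axis, held by two arms 92 mm apart (clear width between them), with 38 mm clear between bar and lid edge. Fingers can pinch it from above at every lid angle and the bar turns between them. Shut, it is 58.5 mm above the bench, at y = -100 mm of the press; the lid swings from +y over the top to -y. This point's axes turn with the lid.
- short_c (a point): Centre of the other bar, a bystander: the same pale spruce and section but only 110 mm long.
- glue_c (a point): Centre of a white glue bottle, 56 mm dia, 150 mm tall (bystander).
- cork_c (a point): Centre of a cork sanding block 100 x 65 x 35 mm (bystander).
- chisel_c (a point): Middle of a wood chisel 255 mm long lying along its x axis (bystander).
- pin_center (a point): Centre of a standing wooden dowel 36 mm dia, 60 mm tall (bystander).
- mug_c (a point): Centre of a white cup 76 mm dia, 90 mm tall (bystander).
There are look-alikes about, which are no part of the job. What is shaped like the part that bears brace_c but blue is not meant.

How it is judged:
By the outcome, as a careful person would: the job done as asked, in the order asked, and still so for the second after the job is handed in, with the robot touching nothing.
It also fails if it takes over 54 s, if anything falls off the work surface, if the arm or the gripper's body presses on something with over 40 N, if the wrist force passes 120 N, or if a joint passes its speed limit or range.

## Robot

A 7-joint arm with a two-finger parallel gripper is mounted at the origin on the work surface. World frame = base frame: x ahead of the robot, y to its left, z up, the work surface at z = 0. Lengths are in m, angles in rad, forces in N, time in s.
With the tool pointing down it reaches from about 0.425 to 0.875 m from the base axis. Payload 4.7 kg.
Tool frame: the origin (TCP) lies between the finger pads; the fingertips stand 8 mm ahead of it and the grasp point (between the pads) lies 11 mm behind it; z points along the fingers, y is the line along which they close (so a half turn about z gives the same grasp; the last joint's range is limited). The gripper opens to 85 mm and grips with 20 to 120 N. Pads are 22 mm wide; open, the fingers measure 114 mm over their backs; the gripper's body (76 mm by 85 mm) begins 54 mm behind the grasp point. The pads swing forward as they close: fully open they stand 13 mm farther back than shut.
Start: joints at [1.156, 0.321, -0.07, 1.45, 0.023, 1.371, -0.057], TCP at [0.27, -0.591, 0.239] pointing down, gripper open.
Joint ranges: [-2.86, 2.86], [-0.3, 2.09], [-1.38, 1.24], [0.06, 2.45], [-1.56, 4.7], [0.09, 2.05], [-2.69, 2.69]. Speed limits (rad/s): [2.57, 2.57, 3.14, 3.14, 3.14, 3.14, 3.14].

## Interface

Orientations are given as a unit quaternion [w, x, y, z].
In Python, from station import sense, optics, ctrl, masks_of gives the robot as it stands. The module is installed in compiled form; this text tells all that it offers.
- The arm moves only by the tool apply_moves, never from a script. Its argument "commands" is text: rows parted by semicolons, each of 5 numbers parted by spaces: the shift along the tool's x, y, z in cm, then the turn about the tool's z in rad, then the closure, from 0 (fully open) to 1 (shut). A call has 1 to 20 rows; each row shifts and turns the commanded pose from where the row before left it, along the tool's axes as they then stand; what a row does not reach is not made up. A row lasts 1/8 s, in which the tool goes at most 62.5 mm and 10.7 degrees, less where a joint would pass 70% of its speed; a pose out of reach is approached as far as the arm can. A call is refused whole if a number of a shift passes 6.25 or a number of a turn 0.188, either way. A call with a gripper value outside its range is refused whole. The fingers move at their own pace and stop on an object; "squeeze" is the grip in N (left out, the last holds). Time passes only in rows, so rows that do not move let the fingers close. It gives the time, the measured TCP pose, the force, the opening and the grip force at its end, in the units of the state.
- sense(): the state, without advancing time (a new reading comes with each control period).
- optics.camera(name): name is "scene" or "top" or "wrist"; returns the picture (384x512x3 uint8, red, green, blue); there is no depth.
- optics.get_calibration(name): a dict with "K" (3x3 intrinsics, pixels), "origin" and "orientation" of the camera in the world. Camera axes: x right, y down, z forward; pixel columns grow to the right and rows downward; lengths in m; the calibration is good to about 2 mm. A picture is of the moment at which its call begins: read the wrist's pose just before it. get_calibration takes no time and is no camera call; for the wrist camera it gives the pose at the moment of the call.
- ctrl.hand_in(): hands the job in; it is judged then, once.
Trained networks look in the newest picture that a camera, given by its name, has taken for a name from the list of things; names that differ only in an ending like _2 or _b are one class to them, and where a whole thing is asked for, a point or a joint stands for the part that bears it (a point fixed in the world has none). Each returns a list of dicts, best first, with "confidence" (0 to 1); they miss things now and then, are a little off and sometimes report something else, mostly with a low value. They report only what shows in the picture. A call takes as long as a camera call. They do not tell look-alikes from the thing itself.
- masks_of(name, camera): "region" (384x512 bool, what is visible of it) and "uv" ([column, row] in pixels, amid what is visible of it).
The state is a dict: "time": time; "q": joint angles; "dq": joint speeds; "joint_torque": joint torques, N m; "ee_pos": TCP position; "ee_rot": TCP orientation; "contact_force": force on the tool from outside, world axes, zero at the start; "ft_torque": the same for the moment, N m; "grip_width": opening from 0.0 (shut) to 1.0 (fully open); "grip_force": force on a finger pad.
Only numpy, scipy, OpenCV 4.12 (cv2) and the standard library are available. Lean on these libraries where they do the work, as an engineer would, in place of code of your own. Each camera call takes 0.05 s, during which the arm holds its last target. There are 200 camera calls.

## Working session

There is one attempt and no reset: what is moved stays moved. The work goes in short steps, Python scripts to look and compute and a tool call to move; the robot and the scene stay as the last step left them, time stands still between calls to the robot, and variables do not carry over. Pictures are saved under pics/ and viewed, at most 10 in all, crops included, and the job is handed in when it is done.

Besides the shell and the picture viewer there is one more tool, called as a command line: name --argument value ..., lists and objects as JSON in quotes. apply_moves: Moves the arm, as the interface text tells. Its arguments: {"type":"object","properties":{"commands":{"type":"string"},"squeeze":{"type":"number"}},"required":["commands"]}

```bash
mkdir -p pics; cat > h.py <<'E'
import numpy as np, cv2
from station import sense, optics, ctrl, masks_of
from scipy.spatial.transform import Rotation as R
def rot(q): q=np.asarray(q,float); return R.from_quat(np.r_[q[1:],q[0]]).as_matrix() if q.size==4 else q.reshape(3,3)
def cam(n):
    c=optics.get_calibration(n); return np.array(c["K"]),np.array(c["origin"]),rot(c["orientation"])
def ray(c,uv):
    K,o,M=c; d=M@np.linalg.solve(K,np.array([uv[0],uv[1],1.])); return o,d
def onz(c,uv,z):
    o,d=ray(c,uv); return o+d*(z-o[2])/d[2]
def proj(c,p):
    K,o,M=c; x=K@(M.T@(np.asarray(p,float)-o)); return x[:2]/x[2]
def tri(cs,uvs):
    A=0;b=0
    for c,uv in zip(cs,uvs):
        o,d=ray(c,uv); d=d/np.linalg.norm(d); P=np.eye(3)-np.outer(d,d); A=A+P; b=b+P@o
    return np.linalg.solve(A,b)
def save(n,im): cv2.imwrite('pics/'+n,im[:,:,::-1])
E
python3 - <<'E'
from h import *
s=sense(); print(s['time'],s['ee_pos'],s['ee_rot'])
a=[]
for n in ['scene','top']:
    im=optics.camera(n); a.append(im); save(n+'_raw.png',im); c=cam(n); print(n,c[0].round(1).tolist(),c[1],c[2].round(3).tolist())
    for t in ['brace_c','flap_bar','flap','press','short_c']:
        for d in masks_of(t,n):
            m=d['region'].astype(np.uint8); r=cv2.minAreaRect(cv2.findNonZero(m))
            print(n,t,round(d['confidence'],2),np.round(d['uv'],1),m.sum(),np.round(r[0],1),np.round(r[1],1),round(r[2],1),onz(c,r[0],.02).round(3))
save('top1.png',cv2.resize(a[1],(800,600)));save('scene1.png',cv2.resize(a[0],(800,600)))
E
```

```text
0.0 [ 0.27000103 -0.59069607  0.23821865] [-9.29170890e-04  9.77099803e-01  2.12779341e-01 -2.53748255e-04]
scene [[384.7, 0.0, 258.4], [0.0, 384.7, 192.5], [0.0, 0.0, 1.0]] [1.4720568  0.19118412 1.04579551] [[-0.247, 0.675, -0.695], [0.969, 0.168, -0.181], [-0.005, -0.719, -0.695]]
scene brace_c 0.57 [204.9 187.3] 305 [205.6 185.2] [48.8  7.2] 15.8 [ 0.457 -0.287  0.02 ]
scene brace_c 0.55 [242.3 165.7] 320 [241.7 165.8] [ 7.1 47.8] 80.5 [ 0.309 -0.183  0.02 ]
scene flap_bar 0.65 [333.9 184.6] 1410 [335.1 184.7] [29.8 77.9] 42.7 [0.331 0.204 0.02 ]
scene flap 0.93 [335.1 186.5] 1486 [334.8 184.9] [31.1 79. ] 41.6 [0.333 0.203 0.02 ]
scene press 0.6 [305.2 201.6] 4808 [308.6 189.7] [94.6 93.5] 6.6 [0.384 0.107 0.02 ]
scene short_c 0.7 [292.2 267.3] 203 [294.1 266.5] [11.3 19.3] 5.2 [0.748 0.118 0.02 ]
scene short_c 0.64 [185.5 218.3] 186 [186.5 216. ] [ 7.  29.2] 87.0 [ 0.627 -0.298  0.02 ]
top [[363.2, 0.0, 250.0], [0.0, 363.2, 193.5], [0.0, 0.0, 1.0]] [ 0.26473706 -0.08398147  1.22750278] [[-0.032, -0.974, 0.223], [-0.999, 0.031, -0.007], [-0.0, -0.223, -0.975]]
top brace_c 0.57 [310.4 219.2] 299 [311.  221.1] [60.2  5. ] 4.1 [ 0.44  -0.294  0.02 ]
top brace_c 0.57 [283.8 268.4] 241 [282.  267.4] [ 4.6 57.1] 57.4 [ 0.291 -0.189  0.02 ]
top brace_c 0.45 [155.6 209. ] 2991 [151.3 211.9] [73.1 56.2] 86.9 [0.488 0.242 0.02 ]
top brace_c 0.32 [186.3 212.4] 7526 [182.6 214.5] [ 79.  119.9] 88.7 [0.476 0.137 0.02 ]
top flap_bar 0.91 [153.7 209.5] 3067 [151.2 211.3] [74.  56.1] 86.9 [0.49  0.243 0.02 ]
top flap 0.63 [150.4 208.9] 3192 [150.7 211.6] [74.9 55.8] 85.5 [0.49  0.244 0.02 ]
top press 0.6 [187.9 212.7] 7685 [182.5 214.4] [ 80.9 119.9] 88.7 [0.476 0.137 0.02 ]
top short_c 0.52 [312.4 172.2] 149 [310.4 171.3] [ 4.8 31.8] 67.6 [ 0.614 -0.304  0.02 ]
top short_c 0.29 [190.3 213. ] 7640 [182.5 215. ] [ 80.  119.8] 88.7 [0.474 0.137 0.02 ]
```

View pics/top1.png

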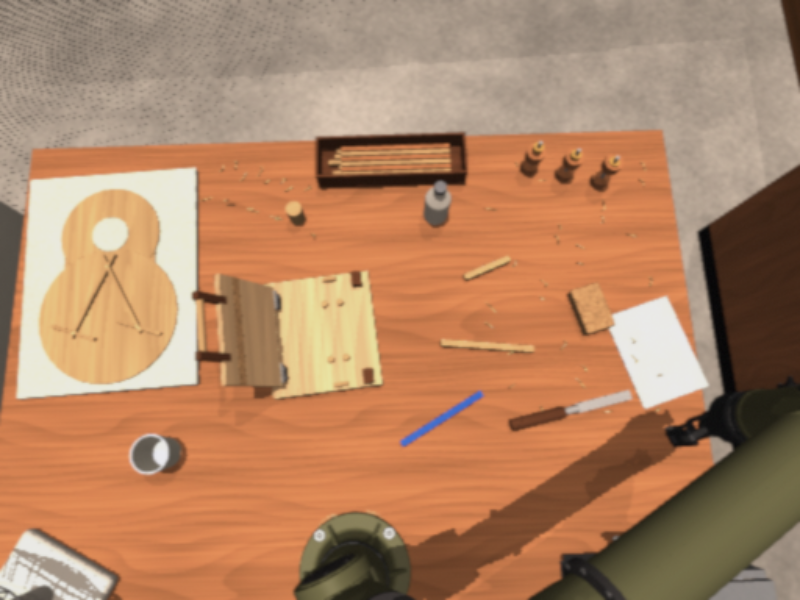

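View pics/scene1.png

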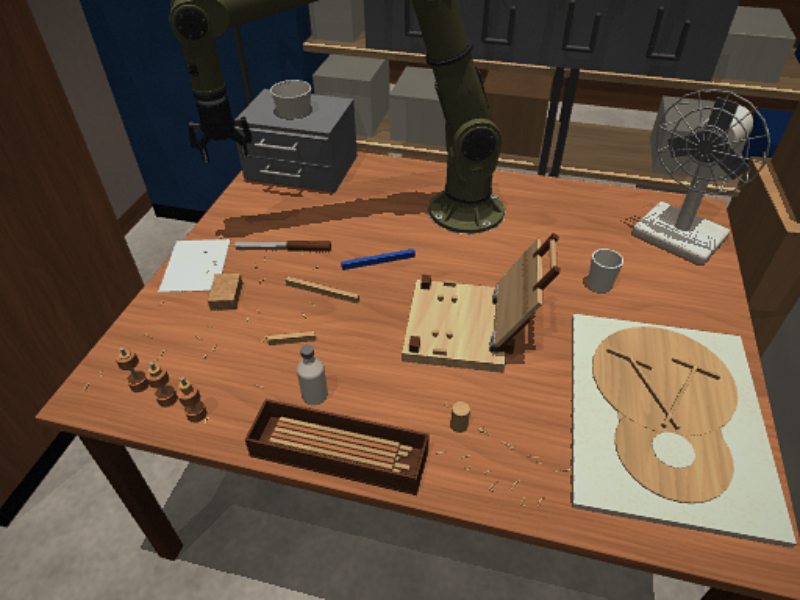

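The top view shows the brace at about (487,346)/800, the blue look-alike at (442,418), and the short bar at (487,268). The press bed lies around (330,333), with dowels at (325,303), (340,302), (331,360) and (346,357). The handle bar is at (201,327). The scene view agrees with all of this.

```bash
python3 - <<'E'
from h import *
T=cam('top');S=cam('scene')
print('brace',tri([T,S],[(311,221.1),(205.6,185.2)]))
p=[onz(T,np.array(u)/1.5625,.01) for u in [(442,343),(533,349)]]; print('brace ends',p,np.linalg.norm(p[1]-p[0]))
d=[np.array(u)/1.5625 for u in [(325,303),(340,302),(331,360),(346,357)]]
e=[np.array(u)/1.5625 for u in [(440,332),(453,332),(436,297),(452,297)]]
dw=[onz(T,u,.044) for u in d]; print('dowels',np.round(dw,3), np.mean(dw,0).round(3))
# scene: near (image low) dowels = greater x
for i,j in [(0,2),(1,2),(0,3),(1,3),(2,0),(3,1),(2,1),(3,0)][:2]: pass
print('scene dowels',np.round([onz(S,u,.044) for u in e],3))
print('yaw',np.degrees(np.arctan2(*(dw[0]+dw[1]-dw[2]-dw[3])[[1,0]])))
print('bar', onz(T,np.array((201,327))/1.5625,.245), onz(S,np.array((547,262))/1.5625,.245), tri([T,S],[np.array((201,327))/1.5625,np.array((547,262))/1.5625]))
for k in range(1): 
    optics.camera('wrist'); c=cam('wrist'); s=sense(); t=rot(s['ee_rot'])
    print('wrist K',c[0].round(1).tolist(),'in tool',(t.T@(c[1]-s['ee_pos'])).round(3),(t.T@c[2]).round(3).tolist())
E
```

```text
brace [ 0.44187412 -0.29530202  0.00509292]
brace ends [array([ 0.44984478, -0.20071381,  0.01      ]), array([ 0.43051066, -0.39646391,  0.01      ])] 0.19670259684628666
dowels [[0.539 0.048 0.044]
 [0.54  0.016 0.044]
 [0.416 0.036 0.044]
 [0.422 0.005 0.044]] [0.479 0.026 0.044]
scene dowels [[0.549 0.035 0.044]
 [0.542 0.064 0.044]
 [0.439 0.002 0.044]
 [0.429 0.039 0.044]]
yaw 5.43396567940628
bar [0.45600622 0.24395961 0.245     ] [0.48956691 0.238603   0.245     ] [0.46081639 0.24520306 0.22395303]
wrist K [[271.0, 0.0, 259.6], [0.0, 271.0, 188.6], [0.0, 0.0, 1.0]] in tool [ 0.077  0.001 -0.134] [[-0.0, -0.953, -0.304], [1.0, 0.0, -0.001], [0.001, -0.304, 0.953]]
```

apply_moves --commands "3.95 -2.8 0 0 0;3.95 -2.8 0 0 0;3.95 -2.8 0.5 0 0;3.95 -2.8 0.5 0 0;3.95 -2.8 1 0 0;3.95 -2.8 1 0 0;3.95 -2.8 1 0 0;0 0 0 -0.174 0.2;0 0 0 -0.174 0.2;0 0 0 -0.174 0.3;0 0 0 -0.174 0.3;0 0 0 -0.174 0.4;0 0 0 -0.174 0.4;0 0 0 0 0.4;0 0 0 0 0.4" --squeeze 40

```text
time: 2.52
ee_pos: [0.4402, -0.298, 0.1994]
ee_rot: [0.0, 0.742, 0.671, -0.0]
contact_force: [-0.4, -0.2, 0.2]
grip_width: 0.6
grip_force: 0.0
```

```bash
python3 - <<'E'
from h import *
s=sense(); t=rot(s['ee_rot']); print(s['time'],s['ee_pos'],np.degrees(np.arctan2(t[1,0],t[0,0])),s['grip_width'])
im=optics.camera('wrist'); c=cam('wrist'); save('w1.png',im)
for d in masks_of('brace_c','wrist'):
    m=d['region'].astype(np.uint8); r=cv2.minAreaRect(cv2.findNonZero(m)); b=cv2.boxPoints(r)
    print(round(d['confidence'],2),m.sum(),np.round(r[0],1),np.round(r[1],1),round(r[2],1),onz(c,r[0],.02),im[d['region']].mean(0).round())
    e=[(b[i]+b[(i+1)%4])/2 for i in range(4)]
    w=[onz(c,x,.02) for x in e]; 
    for i in (0,1):
        v=w[i]-w[i+2]; print(np.round(e[i],1),np.round(e[i+2],1),np.linalg.norm(v).round(4),np.degrees(np.arctan2(v[1],v[0])).round(1))
E
```

```text
2.525 [ 0.44020743 -0.29799554  0.19939404] 84.22077116662369 0.6003384891381257
0.84 3389 [110.2  77. ] [208.2  18.6] 50.4 [ 0.28993291 -0.17984601  0.02      ] [ 96. 100. 184.]
[43.9 -3.2] [176.5 157.2] 0.199 120.2
[117.4  71.1] [103.1  82.9] 0.021 28.4
0.83 2016 [260.5 158.5] [ 13. 165.] 0.0 [ 0.44186598 -0.28435345  0.02      ] [236. 199. 106.]
[254.  158.5] [267.  158.5] 0.0152 174.3
[260.5  76. ] [260.5 241. ] 0.1979 84.3
```

View pics/w1.png

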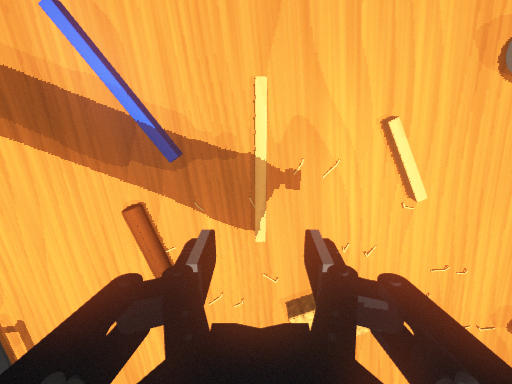

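The wrist view shows the pale brace upright at columns 254–267, rows 76–241. The blue look-alike is upper left and the short bar is at (408,158).

```bash
python3 - <<'E'
from h import *
c=cam('wrist');T=cam('top');S=cam('scene')
a,b=[onz(c,(260.5,v),.02) for v in (76,241)]; m=(a+b)/2; print(a,b,m)
print('tri',tri([c,T,S],[proj(c,m),(311,221.1),(205.6,185.2)]), tri([c,S],[proj(c,m),(205.6,185.2)]))
s=sense(); t=rot(s['ee_rot']); print('tool shift',t.T@(np.r_[m[:2],.0]-s['ee_pos']))
E
```

```text
[ 0.45072469 -0.19507707  0.02      ] [ 0.43116968 -0.39195436  0.02      ] [ 0.44094719 -0.29351572  0.02      ]
tri [ 0.44129431 -0.2959471   0.0047785 ] [ 0.44033775 -0.29615665  0.00355894]
tool shift [0.00454751 0.00029167 0.19933817]
```

apply_moves --commands "0.4 0 3 0 0.4;0 0 4 0 0.4;0 0 4 0 0.4;0 0 4 0 0.4;0 0 2 0 0.4;0 0 1.2 0 0.4;0 0 0.7 0 0.4;0 0 0 0 0.4;0 0 0 0 0.7;0 0 0 0 1;0 0 0 0 1;0 0 0 0 1;0 0 0 0 1"

```text
time: 4.25
ee_pos: [0.4412, -0.2944, 0.0112]
ee_rot: [0.001, 0.741, 0.672, 0.0]
contact_force: [0.2, -0.1, 5.5]
grip_width: 0.154
grip_force: 40.6
```

apply_moves --commands "0 0 -2 0 1;0 0 -3 0 1;0 0 -4 0.1 1;0 0 -4 0.17 1;0 0 -3 0.17 1;0 0 -2 0.17 1;0 0 0 0.17 1;0 0 0 0.17 1;0 0 0 0.17 1;0 0 0 0.17 1;0.85 -3 0 0.086 1;0.85 -4.2 0 0 1;0.85 -4.2 0 0 1;0.85 -4.2 0 0 1;0.85 -4.2 0 0 1;0.85 -4.2 0 0 1;0.85 -4.2 0 0 1;0.85 -3.3 0 0 1;0 0 0 0 1;0 0 0 0 1"

```text
time: 6.75
ee_pos: [0.4748, 0.0257, 0.1899]
ee_rot: [0.0, 0.999, 0.048, -0.0]
contact_force: [-0.4, -0.2, 0.6]
grip_width: 0.152
grip_force: 39.8
```

```bash
python3 - <<'E'
from h import *
s=sense(); t=rot(s['ee_rot']); print(s['time'],s['ee_pos'],np.degrees(np.arctan2(t[1,0],t[0,0])),s['grip_width'],s['q'])
im=optics.camera('wrist'); save('w2.png',cv2.resize(im,(800,600),interpolation=cv2.INTER_CUBIC)); save('w2raw.png',im)
for n in ['flap','flap_bar','press','brace_c']:
    for d in masks_of(n,'wrist'): print(n,d['confidence'],d['uv'],d['region'].sum())
E
```

```text
6.75 [0.47482355 0.02565554 0.18988085] 5.519663719239516 0.1523099129482657 [ 0.46948918  0.00389617 -0.57578292  1.91654452  0.00288693  1.22272303
 -1.58173698]
flap 0.71 [59.5, 187.7] 36695
flap_bar 0.91 [57.5, 197.3] 36573
flap_bar 0.31 [259.2, 169.5] 7748
press 0.93 [130.7, 166.7] 72312
brace_c 0.94 [437.9, 292.3] 1327
brace_c 0.92 [258.1, 170.1] 8040
```

View pics/w2.png

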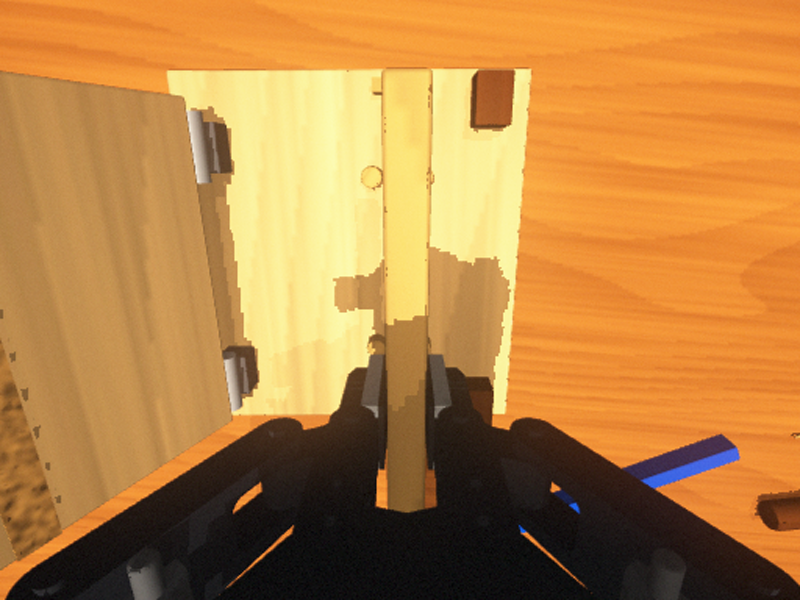

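The wrist view shows the brace over the bed. The visible dowel is at (371,177), and the bed corners are at (168,69), (531,69) and (505,414). I'll fit the press pose jointly from the wrist, top and scene cameras.

```bash
cat > fit.py <<'E'
from h import *
from scipy.optimize import least_squares
k=1.5625
obs=[('wrist',(168,69),(125,135,30)),('wrist',(531,69),(125,-95,30)),('wrist',(505,414),(-125,-95,30)),('wrist',(371,177),(60,16.5,44)),
('top',(325,303),(60,16.5,44)),('top',(340,302),(60,-16.5,44)),('top',(331,360),(-60,16.5,44)),('top',(346,357),(-60,-16.5,44)),
('top',(367,271),(125,-95,30)),('top',(382,382),(-125,-95,30)),
('scene',(403,359),(125,-95,30)),('scene',(417,280),(-125,-95,30)),('scene',(440,333),(60,-16.5,44)),('scene',(454,333),(60,16.5,44))]
C={n:cam(n) for n in('wrist','top','scene')}
E
cat > fit2.py <<'E'
from fit import *
def go(names):
    O=[o for o in obs if o[0] in names]
    def f(p):
        M=R.from_euler('z',p[2]).as_matrix(); return np.concatenate([proj(C[n],M@np.array(q)/1000+[p[0],p[1],p[3]])-np.array(u)/k for n,u,q in O])
    r=least_squares(f,[.48,.02,.09,0],loss='soft_l1'); print(names,r.x[:2].round(4),np.degrees(r.x[2]).round(2),'dz',r.x[3].round(4)); print(f(r.x).reshape(-1,2).round(1).tolist()); return r.x
for n in (['wrist'],['top'],['scene'],['wrist','top','scene']): p=go(n)
M=R.from_euler('z',p[2]).as_matrix()
print('bar',M@[0,.207,.245]+[p[0],p[1],0])
E
python3 fit2.py
python3 - <<'E'
from h import *
# brace in hand: ends at heights
c=cam('wrist');s=sense();t=rot(s['ee_rot'])
print('brace far end centre, tool', t.T@(onz(c,np.array((407.5,69))/1.5625,s['ee_pos'][2]+.009)-s['ee_pos']))
E
```

```text
['wrist'] [0.4799 0.0396] 5.45 dz -0.003
[[0.2, 0.2], [1.4, 0.1], [-0.0, -0.5], [-8.7, 0.1]]
['top'] [0.486  0.0315] 5.95 dz -0.036
[[-0.6, 1.0], [-0.6, 0.3], [-0.5, -1.1], [-0.4, -0.5], [2.4, 0.3], [2.3, -0.1]]
['scene'] [0.4888 0.0459] 6.48 dz -0.002
[[-0.4, -2.5], [-0.6, 0.3], [0.3, 0.0], [0.6, 0.9]]
['wrist', 'top', 'scene'] [0.4803 0.0395] 5.63 dz -0.0053
[[1.2, 0.7], [0.6, -0.2], [0.1, -2.0], [-8.5, -0.4], [-3.9, 0.6], [-3.7, 0.0], [-4.0, -0.5], [-3.6, 0.1], [0.1, -0.4], [-0.4, 1.1], [-2.0, -4.3], [-1.2, -0.9], [-1.3, -1.4], [-1.0, -0.4]]
bar [0.45999128 0.24546598 0.245     ]
brace far end centre, tool [ 0.09993811  0.00160848 -0.00902392]
```

```bash
cat > fit3.py <<'E'
from fit import *
def go(names):
    O=[o for o in obs if o[0] in names]
    def f(p):
        M=R.from_euler('z',p[2]).as_matrix(); return np.concatenate([proj(C[n],M@(np.array(q)/1000+([p[3],p[4],0] if q[2]==44 else [0,0,0]))+[p[0],p[1],0])-np.array(u)/k for n,u,q in O])
    r=least_squares(f,[.48,.02,.09,0,0],loss='soft_l1'); x=r.x; M=R.from_euler('z',x[2]).as_matrix()
    print(names,x[:2].round(4),np.degrees(x[2]).round(2),'nestoff',x[3:].round(4),'nest',(M@[x[3],x[4],.03]+[x[0],x[1],0]).round(4)); print(f(x).reshape(-1,2).round(1).tolist()); return x
for n in (['wrist'],['top'],['scene'],['wrist','top'],['wrist','top','scene']): p=go(n)
E
python3 fit3.py
```

```text
['wrist'] [0.4795 0.0402] 5.5 nestoff [ 0.0005 -0.0097] nest [0.4809 0.0306 0.03  ]
[[-2.2, 0.1], [1.5, -0.3], [0.1, 1.0], [0.0, -0.0]]
['top'] [0.4804 0.0387] 5.87 nestoff [-0.0025 -0.0122] nest [0.4792 0.0264 0.03  ]
[[-0.2, 0.5], [-0.0, -0.1], [-0.1, -0.5], [0.3, 0.1], [0.0, -0.9], [-0.0, 0.8]]
['scene'] [0.4972 0.0499] 6.49 nestoff [-0.009  -0.0047] nest [0.4888 0.0441 0.03  ]
[[0.1, -0.8], [-0.1, 1.5], [-0.2, -0.5], [0.2, 0.4]]
['wrist', 'top'] [0.4796 0.04  ] 5.57 nestoff [-0.     -0.0107] nest [0.4806 0.0294 0.03  ]
[[-2.1, 0.2], [1.5, -0.5], [0.4, 0.9], [1.1, 0.5], [-1.0, 0.1], [-0.8, -0.5], [-1.1, -0.9], [-0.7, -0.3], [-0.1, -0.6], [-0.6, 1.2]]
['wrist', 'top', 'scene'] [0.4797 0.0405] 5.66 nestoff [ 0.0001 -0.0104] nest [0.4808 0.0302 0.03  ]
[[-2.8, 0.2], [0.9, -0.9], [0.1, 0.6], [0.3, 0.2], [-1.3, 0.0], [-1.1, -0.6], [-1.3, -0.9], [-0.9, -0.3], [-0.3, -0.6], [-0.7, 1.1], [-1.7, -5.4], [-0.9, -2.0], [-3.8, -2.8], [-3.5, -1.8]]
```

apply_moves --commands "0.6 -0.4 2 0 1;0 0 3.5 0 1;0 0 3.5 0 1;0 0 2 0 1;0 0 1 0 1;0 0 0 0 1;0 0 0 0 1"

```text
time: 7.88
ee_pos: [0.4816, 0.031, 0.0712]
ee_rot: [0.0, 0.999, 0.048, 0.001]
contact_force: [0.8, -0.1, 0.3]
grip_width: 0.151
grip_force: 39.8
```

```bash
python3 - <<'E'
from h import *
s=sense(); t=rot(s['ee_rot']); print(s['time'],s['ee_pos'],np.degrees(np.arctan2(t[1,0],t[0,0])))
im=optics.camera('wrist'); im=cv2.resize(im[0:330,140:380],None,fx=2.4,fy=1.8,interpolation=cv2.INTER_CUBIC);save('w3.png',im)
E
```

```text
7.875 [0.48160887 0.03096188 0.071237  ] 5.534817652296329
```

View pics/w3.png

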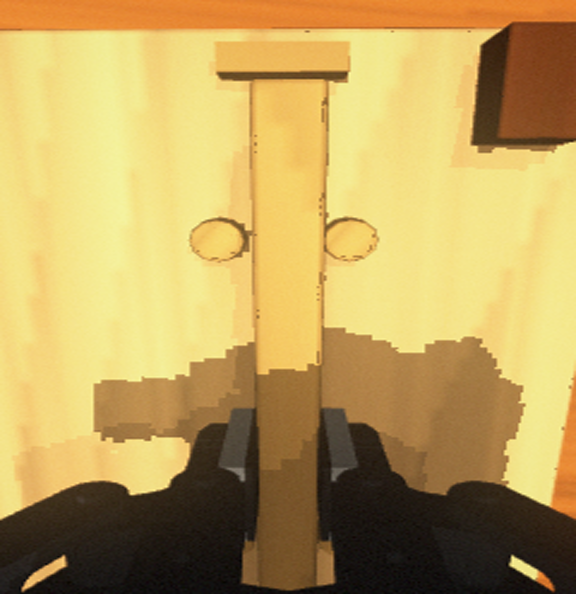

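Dowel midpoint is at column 284 and the camera/tool plane at 287, so the brace sits about 1 mm to the right. I'll shift 1 mm and lower it.

apply_moves --commands "-0.1 -0.1 0 0 1;0 0 1 0 1;0 0 1 0 1;0 0 0.5 0 1;0 0 0.4 0 1;0 0 0 0 1;0 0 0 0 1"

```text
time: 8.8
ee_pos: [0.4798, 0.0319, 0.0412]
ee_rot: [0.0, 0.999, 0.048, 0.0]
contact_force: [-0.2, 0.0, -0.3]
grip_width: 0.156
grip_force: 39.8
```

apply_moves --commands "0 0 0.1 0 1;0 0 0 0 1;0 0 0 0 0.8;0 0 0 0 0.7;0 0 0 0 0.6;0 0 0 0 0.6;0 0 -2 0 0.6;0 0 -4 0 0.6;0 0 -4 0 0.6;0 0 -4 0 0.6;0 0 0 0 0.6;0 0 0 0 0.6"

```text
time: 10.3
ee_pos: [0.4793, 0.0318, 0.1797]
ee_rot: [0.0, 0.999, 0.048, -0.0]
contact_force: [-1.1, -0.0, 0.4]
grip_width: 0.4
grip_force: 0.0
```

```bash
python3 - <<'E'
from h import *
s=sense(); print(s['time'],s['ee_pos'],s['contact_force'],s['grip_width'])
im=optics.camera('wrist'); save('w4.png',im)
c=cam('wrist')
for n in ['brace_c','flap_bar']:
    for d in masks_of(n,'wrist'):
        r=cv2.minAreaRect(cv2.findNonZero(d['region'].astype(np.uint8))); print(n,d['confidence'],np.round(r[0]),np.round(r[1]),r[2],onz(c,r[0],.05))
E
```

```text
10.3 [0.47926765 0.03181959 0.17974815] [-1.06395208 -0.00630129  0.40754118] 0.4003351817570896
brace_c 0.93 [411. 315.] [ 21. 144.] 71.56505584716797 [ 0.33011999 -0.16590279  0.05      ]
brace_c 0.63 [260. 170.] [190.  15.] 90.0 [0.49102149 0.03214703 0.05      ]
flap_bar 0.78 [ 78. 214.] [157. 323.] 0.0 [0.42575942 0.21724275 0.05      ]
```

View pics/w4.png

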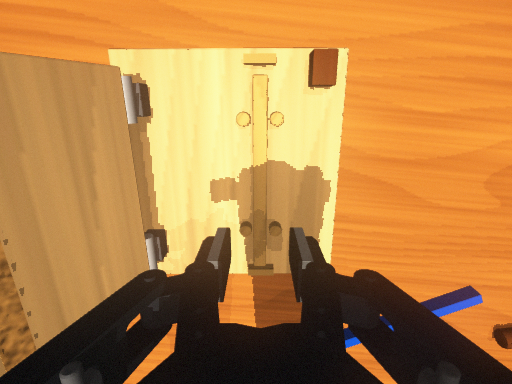

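The brace is seated: it lies at column 260 between the dowel pairs (243/277 at row 119, 246/275 at row 228) and between the end stops at rows 60 and 268. Next I'll move above the handle bar and measure it.

apply_moves --commands "0 0 -3 0 0.6;0 0 -5 0 0.6;0 0 -6 0 0.6;0 0 -5 0 0.6;0 -3 0 0 0.6;0 -5 0 0 0.6;0 -5 0 0 0.6;0 -5 0 0 0.6;0 -3 0 0 0.6;0 0 0 0 0.6;0 0 0 0 0.6"

```text
time: 11.82
ee_pos: [0.4597, 0.2397, 0.3695]
ee_rot: [0.0, 0.999, 0.048, -0.001]
contact_force: [-0.0, 0.1, 0.3]
grip_width: 0.4
grip_force: 0.0
```

```bash
python3 - <<'E'
from h import *
s=sense(); print(s['time'],s['ee_pos'],s['ee_rot'],s['contact_force'])
im=optics.camera('wrist'); save('w5.png',im)
c=cam('wrist'); print(c[1]); print('pred bar',[proj(c,p).round(1) for p in ([.4595,.2473,.245],[.4595+.045,.2473+.0045,.245],[.4595-.045,.2473-.0045,.245])])
for n in ['flap_bar']:
    for d in masks_of(n,'wrist'):
        r=cv2.minAreaRect(cv2.findNonZero(d['region'].astype(np.uint8))); print(n,d['confidence'],np.round(r[0]),np.round(r[1]),r[2])
E
```

```text
11.825 [0.45968705 0.23974004 0.36945145] [ 4.93692103e-04  9.98854713e-01  4.78383205e-02 -7.16404548e-04] [-0.03278239  0.07916609  0.32705525]
[0.536971   0.24555215 0.50375925]
pred bar [array([250.5, 182.7]), array([249.8, 136.8]), array([251.2, 224.1])]
flap_bar 0.69 [277. 164.] [ 80. 179.] 3.1221303939819336
flap_bar 0.65 [381. 145.] [ 13. 119.] 8.23561954498291
```

View pics/w5.png

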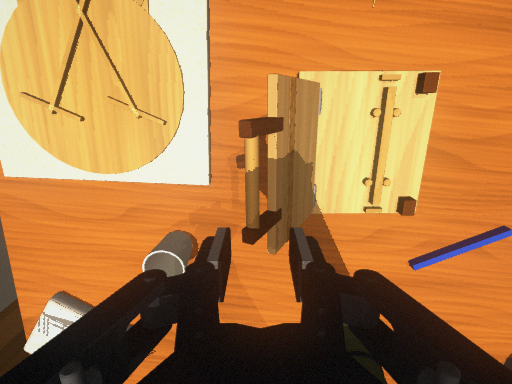

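The wrist view shows the bar at columns 246–259, rows 137–213, centre about (252,177). The prediction was (250.5,183). I'll check the height from two views and compute the arc.

```bash
python3 - <<'E'
from h import *
c=cam('wrist');T=cam('top');s=sense();t=rot(s['ee_rot'])
b=tri([c,T],[(252,177),np.array((201,327))/1.5625]);print('bar tri',b, 'at z.245',onz(c,(252,177),.245))
print('shift',t.T@(onz(c,(252,177),.245)-s['ee_pos'])*100)
E
```

```text
bar tri [0.46007142 0.24776666 0.22901291] at z.245 [0.4655667  0.24627871 0.245     ]
shift [ 0.63249904 -0.65560308 12.48102097]
```

apply_moves --commands "0.5 -0.65 2 0 0.6;0 0 4 0 0.6;0 0 3.5 0 0.6;0 0 2 0 0.6;0 0 1.2 0 0.6;0 0 0.8 0 0.6;0 0 0 0 0.6;0 0 0 0 0.6" --squeeze 20

```text
time: 12.92
ee_pos: [0.4641, 0.2482, 0.236]
ee_rot: [-0.0, 0.999, 0.048, 0.001]
contact_force: [-0.3, -0.1, 0.3]
grip_width: 0.398
grip_force: 0.0
```

```bash
python3 - <<'E'
from h import *
s=sense(); print(s['time'],s['ee_pos'],s['contact_force'])
im=optics.camera('wrist'); save('w6.png',im)
a=cv2.resize(im[30:330,120:400],(560,600)); save('w6.png',a)
E
```

```text
12.925 [0.4641466  0.24817111 0.23597368] [-0.26881368 -0.10829679  0.34429591]
```

View pics/w6.png

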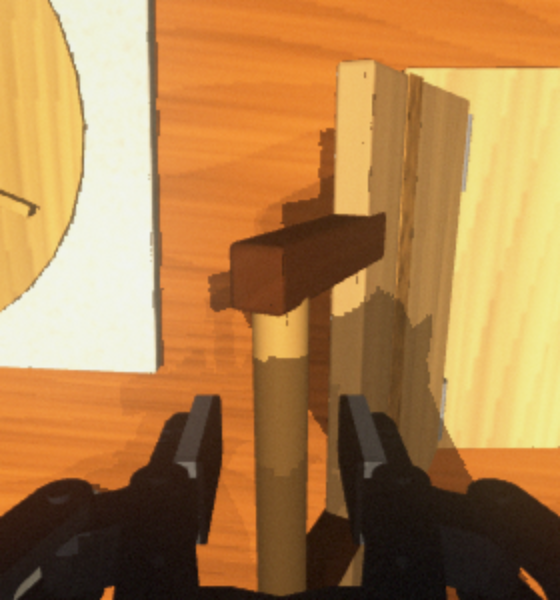

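The bar is between the fingers, near centre, but its apparent width hints that it may be lower than 0.245. I'll check that.

```bash
python3 - <<'E'
from h import *
c=cam('wrist'); s=sense(); M=R.from_euler('z',np.radians(5.6)).as_matrix()
im=optics.camera('wrist').astype(int)
for row in (200,205,220): print(row,[tuple(im[row,x]) for x in range(244,278,1)] if row==200 else '', (im[row,240:285].sum(1)).tolist())
for z in (.225,.235,.245):
    out=[]
    for dx in (0.02,.03,.04):
        p=np.array([.4641,.2475,z])+M[:,0]*dx
        # silhouette edges: extremes of circle around bar
        q=np.array([proj(c,p+.007*(np.cos(a)*M[:,1]+np.sin(a)*np.array([0,0,1]))) for a in np.linspace(0,6.28,90)])
        out.append((q[:,1].mean().round(),q[:,0].min().round(1),q[:,0].max().round(1),(np.ptp(q[:,0])).round(1)))
    print(z,out)
E
```

```text
200 [(np.int64(211), np.int64(120), np.int64(49)), (np.int64(211), np.int64(118), np.int64(48)), (np.int64(158), np.int64(101), np.int64(43)), (np.int64(164), np.int64(115), np.int64(55)), (np.int64(186), np.int64(131), np.int64(65)), (np.int64(201), np.int64(144), np.int64(70)), (np.int64(211), np.int64(149), np.int64(73)), (np.int64(223), np.int64(161), np.int64(81)), (np.int64(227), np.int64(165), np.int64(79)), (np.int64(232), np.int64(173), np.int64(87)), (np.int64(235), np.int64(178), np.int64(89)), (np.int64(236), np.int64(182), np.int64(87)), (np.int64(237), np.int64(182), np.int64(87)), (np.int64(238), np.int64(186), np.int64(89)), (np.int64(241), np.int64(191), np.int64(94)), (np.int64(241), np.int64(189), np.int64(93)), (np.int64(241), np.int64(190), np.int64(94)), (np.int64(240), np.int64(186), np.int64(92)), (np.int64(240), np.int64(189), np.int64(94)), (np.int64(236), np.int64(183), np.int64(88)), (np.int64(235), np.int64(179), np.int64(86)), (np.int64(231), np.int64(175), np.int64(83)), (np.int64(230), np.int64(172), np.int64(83)), (np.int64(226), np.int64(166), np.int
[... 1165 characters left out ...]
oat64(207.0), np.float64(246.7), np.float64(271.1), np.float64(24.4)), (np.float64(190.0), np.float64(246.5), np.float64(271.3), np.float64(24.8)), (np.float64(173.0), np.float64(246.2), np.float64(271.5), np.float64(25.4))]
0.235 [(np.float64(213.0), np.float64(245.9), np.float64(271.8), np.float64(26.0)), (np.float64(196.0), np.float64(245.6), np.float64(272.1), np.float64(26.5)), (np.float64(178.0), np.float64(245.2), np.float64(272.3), np.float64(27.1))]
0.245 [(np.float64(221.0), np.float64(244.9), np.float64(272.7), np.float64(27.8)), (np.float64(203.0), np.float64(244.5), np.float64(272.9), np.float64(28.4)), (np.float64(183.0), np.float64(244.2), np.float64(273.2), np.float64(29.1))]
```

Width is 28 px at row 200, so the bar stands at z ≈ 0.245 as expected. I'll close on it.

apply_moves --commands "0 0 0.1 0 0.8;0 0 0 0 1;0 0 0 0 1;0 0 0 0 1;0 0 0 0 1" --squeeze 30

```text
time: 13.65
ee_pos: [0.4639, 0.2479, 0.2346]
ee_rot: [0.0, 0.999, 0.048, 0.0]
contact_force: [0.7, -1.9, 3.9]
grip_width: 0.154
grip_force: 29.3
```

```bash
python3 - <<'E'
import numpy as np
th=np.r_[np.linspace(2.05,1.95,3),np.linspace(1.88,.3,23)[0:],.24,.18,.13,.09,.06,.03,.0]
y=.110-.21*np.cos(th); z=.0585+.21*np.sin(th)
for i in range(1,len(th)): print(round(th[i],3),';',(-(y[i]-y[i-1])*100*-1*-1).round(2)*1,(-(z[i]-z[i-1])*100).round(2))
E
```

```text
2.0 ; 0.94 -0.46
1.95 ; 0.97 -0.41
1.88 ; 1.38 -0.5
1.808 ; 1.45 -0.41
1.736 ; 1.48 -0.3
1.665 ; 1.5 -0.19
1.593 ; 1.51 -0.09
1.521 ; 1.51 0.02
1.449 ; 1.5 0.13
1.377 ; 1.49 0.24
1.305 ; 1.47 0.34
1.234 ; 1.44 0.45
1.162 ; 1.4 0.55
1.09 ; 1.36 0.65
1.018 ; 1.31 0.74
0.946 ; 1.25 0.84
0.875 ; 1.19 0.92
0.803 ; 1.12 1.01
0.731 ; 1.05 1.09
0.659 ; 0.97 1.16
0.587 ; 0.88 1.22
0.515 ; 0.79 1.28
0.444 ; 0.7 1.34
0.372 ; 0.6 1.38
0.3 ; 0.5 1.42
0.24 ; 0.34 1.21
0.18 ; 0.26 1.23
0.13 ; 0.16 1.04
0.09 ; 0.09 0.83
0.06 ; 0.05 0.63
0.03 ; 0.03 0.63
0.0 ; 0.01 0.63
```

apply_moves --commands "0 0.94 -0.46 0 1;0 0.97 -0.41 0 1;0 1.38 -0.5 0 1;0 1.45 -0.41 0 1;0 1.48 -0.3 0 1;0 1.5 -0.19 0 1;0 1.51 -0.09 0 1;0 1.51 0.02 0 1;0 0 0 0 1"

```text
time: 14.78
ee_pos: [0.4747, 0.1388, 0.2577]
ee_rot: [0.001, 0.999, 0.047, 0.0]
contact_force: [2.8, 0.8, 3.1]
grip_width: 0.147
grip_force: 31.3
```

apply_moves --commands "0 1.5 0.13 0 1;0 1.49 0.24 0 1;0 1.47 0.34 0 1;0 1.44 0.45 0 1;0 1.4 0.55 0 1;0 1.36 0.65 0 1;0 1.31 0.74 0 1;0 1.25 0.84 0 1;0 1.19 0.92 0 1;0 1.12 1.01 0 1;0 0 0 0 1"

```text
time: 16.15
ee_pos: [0.4871, 0.0047, 0.1977]
ee_rot: [0.0, 0.999, 0.048, -0.0]
contact_force: [5.5, -0.6, 0.2]
grip_width: 0.148
grip_force: 30.9
```

apply_moves --commands "0 1.05 1.09 0 1;0 0.97 1.16 0 1;0 0.88 1.22 0 1;0 0.79 1.28 0 1;0 0.7 1.34 0 1;0 0.6 1.38 0 1;0 0.5 1.42 0 1;0 0.34 1.21 0 1;0 0.26 1.23 0 1;0 0.16 1.04 0 1;0 0 0 0 1"

```text
time: 17.52
ee_pos: [0.4928, -0.0559, 0.0745]
ee_rot: [-0.0, 0.999, 0.048, -0.001]
contact_force: [1.2, -0.8, -0.5]
grip_width: 0.15
grip_force: 30.5
```

apply_moves --commands "0 0.09 0.83 0 1;0 0.05 0.6 0 1;0 0.03 0.5 0 1;0 0.01 0.3 0 1;0 0 0.2 0 1;0 0 0.15 0 1;0 0 0 0 1"

```text
time: 18.4
ee_pos: [0.493, -0.0576, 0.0495]
ee_rot: [0.0, 0.999, 0.048, -0.0]
contact_force: [-2.5, 0.7, 0.4]
grip_width: 0.148
grip_force: 30.1
```

apply_moves --commands "0 0 0.1 0 1;0 0 0.1 0 1;0 0 0.1 0 1;0 0 0 0 1"

```text
time: 18.9
ee_pos: [0.4932, -0.0576, 0.049]
ee_rot: [0.001, 0.999, 0.048, -0.001]
contact_force: [-11.1, 2.2, 23.2]
grip_width: 0.154
grip_force: 32.2
```

The lid has reached its stops: motion stalled with 23 N upward. I'll ease off, release and check.

apply_moves --commands "0 0 -0.2 0 1;0 0 0 0 0.9;0 0 0 0 0.7;0 0 0 0 0.6;0 0 0 0 0.6;0 0 -2 0 0.6;0 0 -4 0 0.6;0 0 -5 0 0.6;0 0 -5 0 0.6;0 0 -4 0 0.6;0 0 0 0 0.6;0 0 0 0 0.6"

```text
time: 20.4
ee_pos: [0.4931, -0.0577, 0.2478]
ee_rot: [0.0, 0.999, 0.048, -0.0]
contact_force: [0.0, 0.8, -0.2]
grip_width: 0.402
grip_force: 0.0
```

```bash
python3 - <<'E'
from h import *
s=sense(); print(s['time'],s['ee_pos'],s['contact_force'])
a=cv2.resize(optics.camera('wrist'),(400,300)); b=cv2.resize(optics.camera('scene')[110:290,120:360],(400,300),interpolation=cv2.INTER_CUBIC)
save('w7.png',np.hstack([a,b]))
E
```

```text
20.4 [ 0.49309919 -0.0576935   0.24781144] [ 0.02527729  0.76107843 -0.20517684]
```

View pics/w7.png

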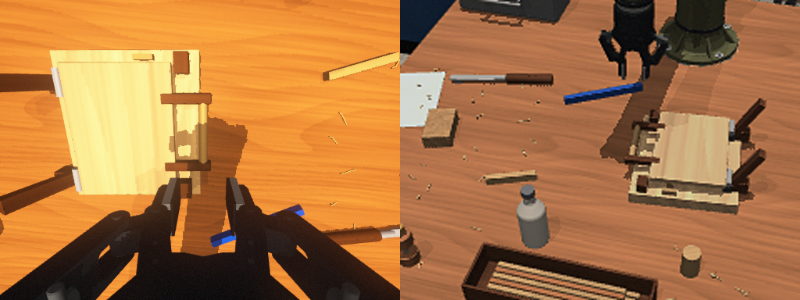

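The lid is shut and level on its blocks, at (110,125) on the left and (690,150) on the right. The bystanders are undisturbed and the gripper is clear.

```bash
python3 -c "
from h import *
print(ctrl.hand_in())"
```

```text
the job is handed in; nothing more can be done
None
```

The brace lies in its nest between the dowels and end stops, the lid was lowered gently onto its stop blocks and released, and the job was handed in at about 20 s of the 54 s allowed.

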